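# Pry the retaining clip off a cart wheel's axle with a hooked pick

## Robot

A 6-joint arm with a two-finger parallel gripper is mounted at the origin on the work surface. World frame = base frame: x ahead of the robot, y to its left, z up, the work surface at z = 0. Lengths are in mm, angles in degrees, forces in N, time in s.
With the tool pointing down it reaches from about 300 to 850 mm from the base axis. Payload 5.4 kg.
Tool frame: the origin (TCP) lies at the very end of the fingers, on their centre line; the grasp point (between the pads) lies 19 mm behind it; y points along the fingers, x is the direction in which the jaws open and shut, and the axes are right-handed (so a half turn about y gives the same grasp; the last joint's range is limited). The gripper opens to 85 mm and grips with 20 to 120 N. Pads are 22 mm wide; open, the fingers measure 114 mm over their backs; the gripper's body (76 mm by 85 mm) begins 54 mm behind the grasp point. The pads swing forward as they close: fully open they stand 13 mm farther back than shut.
Start: joints at [-86.293, 9.076, 91.501, -0, 79.423, -12.038], TCP at [156.005, -553.415, 231.299] pointing down, gripper open.
Joint ranges: [-166.64, 166.64], [-54.1, 131.32], [10.49, 154.53], [-73.88, 253.88], [9.74, 151.15], [-171.62, 171.62]. Speed limits (degrees/s): [147.25, 147.25, 180, 180, 180, 180].

## Interface

Orientations are given as a 3x3 rotation matrix whose columns are the frame's x, y, z axes.
In Python, from station import goto, line_to, movej, command_gripper, dwell, ik, snapshot, Unreachable, finish_job, read_time, read_q, read_qvel, read_tau, read_eef_pos, read_tool_rot, read_contact_force, read_moment, read_finger_gap gives the robot as it stands. Calls block until the motion is done:
- goto(position, orientation): joint-space move of the TCP to a pose.
- line_to(position, velocity=150, ori=None): straight line of the TCP; ori=None keeps the orientation; velocity is the mean speed in mm/s.
- movej(angles): joint-space move.
- command_gripper(opening, force=None): finger opening in mm; force is the grip in N (None keeps the last); returns when the fingers have stopped.
- dwell(seconds).
- ik(position, orientation): joint angles nearest the present ones, or None.
- snapshot(name): name is "scene" or "top" or "wrist"; returns a dict with "image" (384x512x3 uint8, red, green, blue), "range_z" (384x512 float32, mm along the optical axis (not along the pixel's ray), 0 where there is no reading), "intrinsics" (3x3 intrinsics, pixels), "world_from_camera" (4x4, takes a point from camera to world coordinates); the wrist camera has in their place "T_tool_cam" (4x4, takes a point from camera to tool coordinates, whose origin is the TCP and whose axes are the tool frame's). Camera axes: x right, y up, looking along -z (the intrinsics and any distortion apply to the point x, -y, -z); pixel columns grow to the right and rows downward; lengths in mm; the calibration is good to about 2 mm. The wrist camera is an equidistant fisheye: a pixel r from the principal point sees the ray r / f radians off the axis. A picture is of the moment at which its call begins: read the wrist's pose just before it.
A pose or a line that the arm cannot do raises Unreachable and nothing moves.
- finish_job(): hands the job in, once; it reports no verdict.
Readings, each from a call of its own:
- read_time(): time.
- read_q(): joint angles.
- read_qvel(): joint speeds.
- read_tau(): joint torques, N m.
- read_eef_pos(): TCP position.
- read_tool_rot(): TCP orientation.
- read_contact_force(): force on the tool from outside, world axes, zero at the start.
- read_moment(): the same for the moment, N m.
- read_finger_gap(): finger opening in mm.
Only numpy, scipy, OpenCV 4.12 (cv2) and the standard library are available. Lean on these libraries where they do the work, as an engineer would, in place of code of your own. Each camera call takes 0.05 s, during which the arm holds its last target.

## Task

The cart wheel is held on its upright stub axle by a sprung retaining clip that is stiff with old grease. Take the hooked pick from its rest, hook it behind the clip's back and draw the clip patiently out of its groove and clear of the axle, with less than 20 N so that it is neither bent nor flung away but lies loose on the wheel or the bench close by; then lay the pick back on its rest. Touch the clip with nothing but the pick, do not force the pick against the axle or wheel, and leave everything else on the bench alone.

Things in the scene. Friction and masses are not known exactly. Their poses are not given: they have to be found in the camera images.
- axle: Stub axle of a cart wheel: fixed 116 x 116 mm grey plate, 8 mm thick, the steel axle upright in its middle with a black wheel (100 mm across, red hub) that can spin on it. Origin below the plate's centre on the bench, z up. Heights: wheel face 44 mm, brass washer (40 mm across) 47 to 49, groove (neck 16 mm across) 49 to 54.5, axle head (22 mm across) 54.5 to 62. Over 15 N from the pick marks it.
- axle_end (a point): Centre of the axle's top end, on its axis, 62 mm above the bench.
- clip: Dark spring-steel retaining clip, flat C-shape 42 mm across, 4 mm thick, on the washer, snapped into the groove. Origin at the ring's centre on its underside, z up; -x points to its closed back, +x to the open mouth. Its prongs are stiff with old grease: drawn along -x by the back it yields slowly (a steady 12 to 15 N, 8 mm in 2 to 4 s), resists more the faster it is drawn, then lets go. Over 20 N bends it.
- pick: Hooked pick. Origin at the grip point in the orange handle near its centre of mass; x runs along the straight steel shank to the hook, the hook points to -z. Handle 14 x 14 mm, from x -55 to 25 mm; shank 5 mm thick to x 100; the hook is a straight 3.2 mm round pin at x 100, square to the shank, its tip 16 mm below the shank's axis. 70 g.
- pick_tip (a point): Lowest point of the pick's hook, at (100, 0, -16) mm in the pick's frame; the axes are the pick's.
- pick_rest: Fixed blue rest: 175 x 52 mm base, 8 mm thick, and two 40 mm wide uprights with notches, under the handle (x -42 mm) and the shank (x 74 mm). Origin on the bench under the pick's grip point, x along the lying pick to its hook, z up. The notches splay open at the top (to 59 mm height).
- rest_seat (a point): Where the pick's origin lies when it is seated on the rest: 45 mm above the bench; same axes as the rest.
- dish: Steel dish with nuts, 94 mm across, 18 mm high. Origin under its centre. Leave alone.
- screwdriver: Screwdriver with yellow handle, 200 mm long, lying. Origin under its middle. Leave alone.
- wrench: Steel wrench, 190 mm long, lying. Origin under its middle. Leave alone.
- hammer: Hammer with wooden handle, 270 mm long, lying. Origin under its middle. Leave alone.
- grease_can: Yellow can, 72 mm across, 110 mm high. Origin under its centre. Leave alone.
- spare_wheel: Loose spare wheel lying flat, 100 mm across, 32 mm thick. Origin under its centre. Leave alone.
- straight_pick: Straight pick with green handle, 165 mm long, lying on the bench: not the tool for this. Origin under the handle's front end. Leave alone.
- clip_window (a point): Middle of the window behind the clip's back, at the clip's top face, 13.5 mm from the axle's axis; axes of the clip. The window is 5 mm wide along x, between the axle head (radius 11 mm, standing 9 mm above the clip) and the inner edge of the back (radius 16 mm; outer edge 21 mm), and 14 mm long along y. It is open to above; the washer is its floor, 4 mm down.
Things that resemble listed ones, but are neither listed nor needed, are in the scene too. Of the things that look like the pick_rest, the largest one is meant.

How it is judged (in metres and radians):
On the way, in this order (a step that is already met when the one before it is completed fails the run):
1. the hooked pick is lifted clear of its rest (z of rest_seat in the frame of pick below -0.03 m), for 0.1 s.
2. the clip is out of its groove, drawn out by the pick whose tip is still at it (horizontal distance between clip and axle_end above 0.018 m and distance between clip and pick_tip below 0.05 m).
At the end, for the whole second after the job is handed in: The clip lies at rest clear of the axle (its centre 18 to 200 mm from the axle's axis, and no higher than the axle's end); the pick lies still on its rest again (grip point within 15 mm, direction within 0.15 rad), and nothing is touched (horizontal distance between clip and axle_end between 0.018 and 0.2 m and height (world z) of clip below 0.065 m and linear speed of each of clip, pick below 0.02 m/s and distance between pick and rest_seat below 0.015 m and angle between the x axis of pick and the x axis of pick_rest, either way round below 0.15 rad).
It fails at once if the fingers or the arm touch the clip (1 N) or knock the axle or wheel (10 N) (contact force between any of the fingers, the arm and clip above 1 N or contact force between any of the fingers, the arm and axle above 10 N).
It fails at once if the pick is forced against the axle or wheel with more than 15 N (contact force between pick and axle above 15 N).
It fails at once if the clip is forced with more than 20 N (contact force between pick and clip above 20 N).
It fails at once if the clip is flung more than 50 mm up or 200 mm away (height (world z) of clip above 0.1 m or horizontal distance between clip and axle_end above 0.2 m).
It fails at once if another thing on the bench is shifted by more than 30 mm (distance of any of dish, screwdriver, wrench, hammer, grease_can, spare_wheel, straight_pick from where it was at the start of the episode above 0.03 m).
It also fails if it takes over 58 s, if anything falls off the work surface, if the arm or the gripper's body presses on something with over 40 N, if the wrist force passes 120 N, or if a joint passes its speed limit or range.

## Working session

There is one attempt and no reset: what is moved stays moved. The work goes in short steps, each a Python script; the robot and the scene stay as the last script left them, time stands still between calls to the robot, and variables do not carry over. Pictures are saved under pics/ and viewed, and the job is handed in when it is done.

```bash
ls; mkdir -p pics; python3 - <<'E'
from station import *
import cv2
for n in ["scene","top"]:
    s=snapshot(n); cv2.imwrite(f"pics/{n}0.png",cv2.resize(s["image"][:,:,::-1],(800,600),interpolation=cv2.INTER_CUBIC))
    import pickle; pickle.dump(s,open(f"{n}0.pkl","wb"))
    print(s["intrinsics"],s["world_from_camera"])
print(read_time(),read_contact_force(),read_finger_gap(),read_tool_rot())
E
```

```text
pics
[[450.80939862   0.         261.05191993]
 [  0.         450.80939862 195.17709897]
 [  0.           0.           1.        ]] [[-4.78945515e-01 -6.69696846e-01  5.67553811e-01  1.36073436e+03]
 [ 8.77824574e-01 -3.61002993e-01  3.14802885e-01  3.95631481e+02]
 [-5.93387468e-03  6.48986112e-01  7.60777113e-01  1.11972068e+03]
 [ 0.00000000e+00  0.00000000e+00  0.00000000e+00  1.00000000e+00]]
[[494.45559568   0.         249.27214024]
 [  0.         494.45559568 196.44293676]
 [  0.           0.           1.        ]] [[-8.93080798e-02  9.69884045e-01 -2.26603191e-01  3.26211870e+02]
 [-9.95998702e-01 -8.77110730e-02  1.71275669e-02 -6.07643697e+00]
 [-3.26385515e-03  2.27226115e-01  9.73836557e-01  1.25473369e+03]
 [ 0.00000000e+00  0.00000000e+00  0.00000000e+00  1.00000000e+00]]
0.1 [0.13540424 0.18183754 0.32435219] 85.57621718919034 [[ 2.71347972e-01 -1.00858037e-04  9.62481308e-01]
 [-9.62479846e-01  1.71729942e-03  2.71347740e-01]
 [-1.68023619e-03 -9.99998520e-01  3.68911886e-04]]
```

View pics/scene0.png

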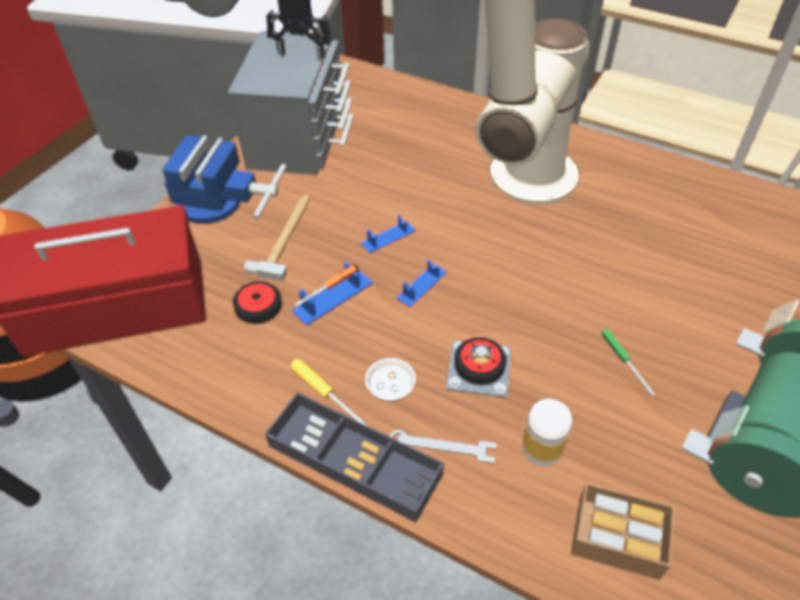

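View pics/top0.png

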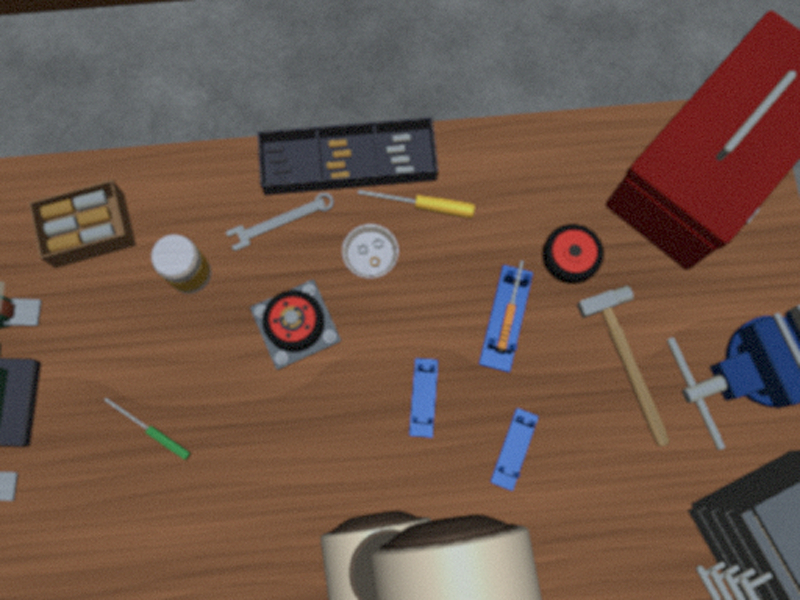

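The scene picture shows the pick on the largest blue rest at (332,292), hook end at (300,303). The axle is at (480,362). In the top picture they are at (507,318) and (294,321). Next I'll locate them roughly and take close wrist views.

```bash
cat > h.py <<'E'
from station import *
import numpy as np, cv2, pickle
def pix2w(s,u,v,z=None):  # u,v native px; z plane height or None->depth
    K=s["intrinsics"];T=s["world_from_camera"]
    d=np.array([(u-K[0,2])/K[0,0],-(v-K[1,2])/K[1,1],-1.])
    if z is None:
        r=s["range_z"][int(round(v)),int(round(u))]
    else:
        w=T[:3,:3]@d; r=(z-T[2,3])/w[2]
    return T[:3,3]+T[:3,:3]@(d*r)
def wpix2w(s,p,R,u,v,z):
    K=s["intrinsics"];T=s["T_tool_cam"]
    a=np.array([(u-K[0,2])/K[0,0],(v-K[1,2])/K[1,1]]);r=np.hypot(*a)
    a=a/r if r>0 else a
    d=np.array([np.sin(r)*a[0],-np.sin(r)*a[1],-np.cos(r)])
    o=p+R@T[:3,3]; w=R@T[:3,:3]@d
    return o+w*(z-o[2])/w[2]
def w2wpix(s,p,R,X):
    K=s["intrinsics"];T=s["T_tool_cam"]
    c=T[:3,:3].T@(R.T@(np.asarray(X)-p)-T[:3,3])
    d=np.array([c[0],-c[1],-c[2]]);th=np.arctan2(np.hypot(d[0],d[1]),d[2]);n=np.hypot(d[0],d[1])
    return K[0,2]+K[0,0]*th*d[0]/n, K[1,2]+K[1,1]*th*d[1]/n
def Rdown(yaw): # tool x along yaw (deg), tool y (approach) down
    a=np.radians(yaw);x=np.array([np.cos(a),np.sin(a),0]);y=np.array([0,0,-1.])
    return np.column_stack([x,y,np.cross(x,y)])
def wshot(name):
    p=np.array(read_eef_pos());R=np.array(read_tool_rot());s=snapshot("wrist")
    pickle.dump((s,p,R),open(name+".pkl","wb"));return s,p,R
def crop(img,name,u0,v0,w,h,k):
    c=img[int(v0):int(v0+h),int(u0):int(u0+w),::-1]
    cv2.imwrite(f"pics/{name}.png",cv2.resize(c,None,fx=k,fy=k,interpolation=cv2.INTER_CUBIC))
E
python3 - <<'E'
from h import *
np.set_printoptions(precision=1,suppress=True)
s=pickle.load(open("top0.pkl","rb"));k=512/800
for n,(u,v,z) in dict(axle=(293,320,62),restc=(507,318,8),resta=(497,365,8),restb=(517,268,8),hook=(521,263,45),handle=(503,345,45),dish=(370,250,18),spare=(573,252,32),hammer=(606,300,20),can=(178,255,110)).items():
    print(n,pix2w(s,u*k,v*k,z),pix2w(s,u*k,v*k))
crop(s["image"],"t_axle",150,170,80,75,8); crop(s["image"],"t_rest",295,160,60,85,7)
s,p,R=wshot("w0");print(s["intrinsics"],s["T_tool_cam"],p,R)
cv2.imwrite("pics/w0.png",s["image"][:,:,::-1])
E
```

```text
axle [596.4 126.6  62. ] [596.5 126.7  61.4]
restc [ 580.2 -219.5    8. ] [ 571.7 -212.4   49.9]
resta [ 503.9 -193.6    8. ] [ 504.  -193.7    7.6]
restb [ 663.8 -246.8    8. ] [ 663.1 -246.3   10.6]
hook [ 661.6 -247.2   45. ] [ 660.9 -246.7   47.4]
handle [ 529.6 -201.4   45. ] [ 528.3 -200.2   52.7]
dish [714.3  -4.1  18. ] [719.4  -4.1   1.8]
spare [ 676.2 -337.7   32. ] [ 675.5 -337.    34.5]
hammer [ 593.1 -383.1   20. ] [ 592.1 -381.7   24.7]
can [704.2 292.3 110. ] [704.6 292.6 109. ]
[[297.3   0.  253.4]
 [  0.  297.3 195.9]
 [  0.    0.    1. ]] [[   1.     0.    -0.    -0.2]
 [  -0.     0.3   -1.  -142.8]
 [  -0.     1.     0.3   80.6]
 [   0.     0.     0.     1. ]] [ 156.  -552.9  230.4] [[ 0.3 -0.   1. ]
 [-1.   0.   0.3]
 [-0.  -1.   0. ]]
```

View pics/t_axle.png

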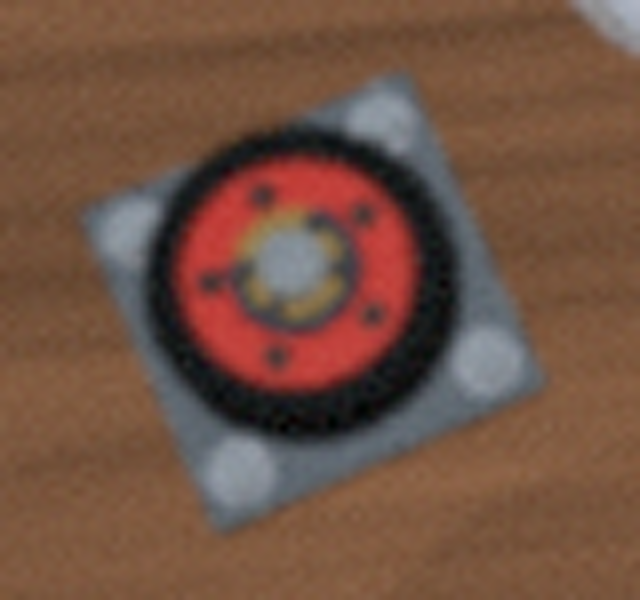

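View pics/t_rest.png

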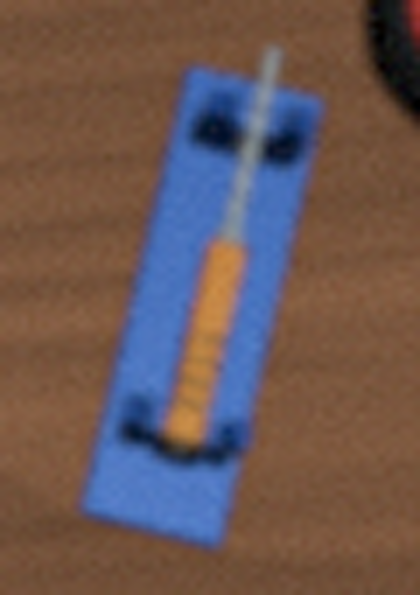

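View pics/w0.png

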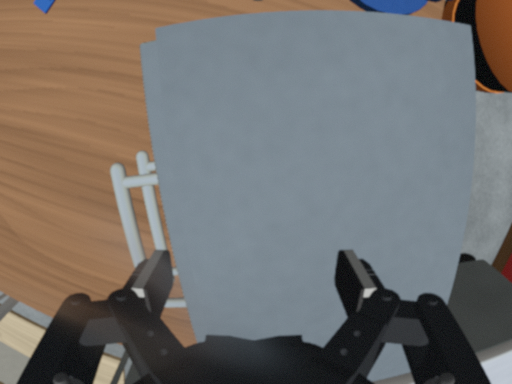

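```bash
python3 - <<'E'
from h import *
np.set_printoptions(precision=1,suppress=True)
R=Rdown(-109)
for p,r in [((566,-214,180),R),((566,-214,26),R),((516,46,47),Rdown(-45)),((516,46,140),Rdown(-20)),((516,46,140),Rdown(-70))]: print(ik(p,r))
goto([566,-214,180],R); command_gripper(45,20)
print(read_time(),read_eef_pos())
s,p,R=wshot("w1"); cv2.imwrite("pics/w1.png",cv2.resize(s["image"][:,:,::-1],(800,600),interpolation=cv2.INTER_CUBIC))
E
```

```text
[-32.1  15.8  89.5  -0.   74.6  76.9]
[-32.1  26.9  94.4  -0.   58.7  76.9]
[ -8.3  13.9 108.7  -0.   57.4  36.7]
[ -8.3   5.9 105.8  -0.   68.3  11.7]
[ -8.3   5.9 105.8  -0.   68.3  61.7]
2.5583 [ 566.  -214.1  180. ]
```

View pics/w1.png

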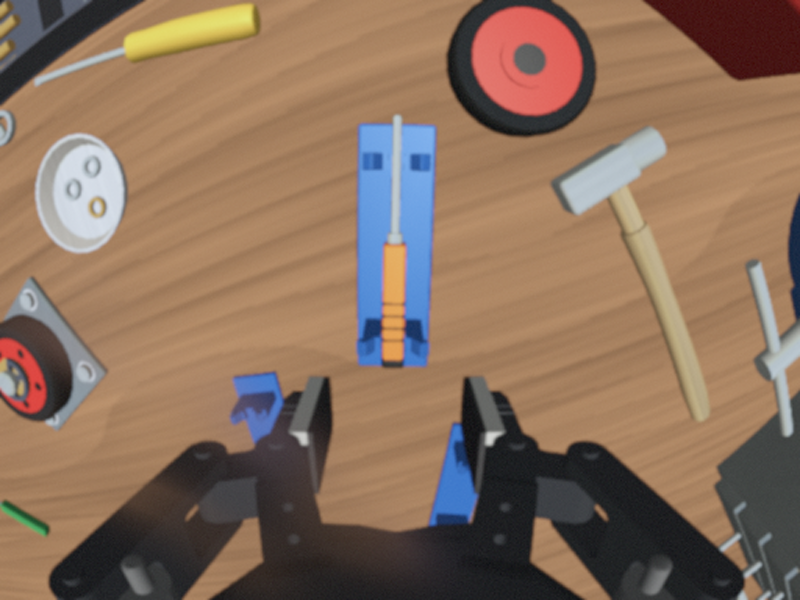

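The wrist picture shows the pick nearly vertical in the image. The handle's rear end is at (392,364), the orange/steel joint at (395,243) and the hook end at (398,117). The rest's corners are (358,125), (436,126), (428,366) and (358,365).

```bash
python3 - <<'E'
from h import *
np.set_printoptions(precision=1,suppress=True)
s,p,R=pickle.load(open("w1.pkl","rb"));k=512/800
crop(s["image"],"w1c",215,65,80,180,3.3)
for n,u,v,z in [("rear",392,361,52),("front",395,243,52),("hook",398,117,47.5),("c1",358,125,8),("c2",436,126,8),("c3",428,366,8),("c4",358,365,8)]:
    X=wpix2w(s,p,R,u*k,v*k,z);print(n,X)
t=pickle.load(open("top0.pkl","rb"))
# top crop corners (7x, offset 295,160)
for n,u,v,z in [("rear",183,445,52),("front",230,240,52),("hook",272,50,47.5),("c1",190,68,8),("c2",322,100,8),("c3",220,545,8),("c4",85,510,8)]:
    print("top",n,pix2w(t,295+u/7,160+v/7,z))
E
```

```text
rear [ 524.3 -196.5   52. ]
front [ 595.7 -223.3   52. ]
hook [ 665.5 -249.2   47.5]
c1 [ 672.7 -223.8    8. ]
c2 [ 655.1 -272.5    8. ]
c3 [ 492.4 -213.6    8. ]
c4 [ 510.3 -164.2    8. ]
top rear [ 521.7 -197.5   52. ]
top front [ 593.9 -223.3   52. ]
top hook [ 663.9 -248.2   47.5]
top c1 [ 670.8 -224.6    8. ]
top c2 [ 654.  -272.2    8. ]
top c3 [ 491.2 -213.4    8. ]
top c4 [ 508.3 -166.2    8. ]
```

View pics/w1c.png

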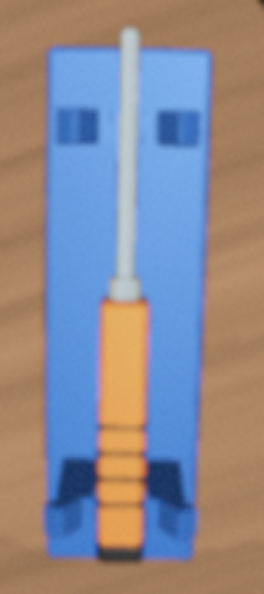

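```bash
python3 - <<'E'
from h import *
np.set_printoptions(precision=1,suppress=True)
R=Rdown(-110.2)
goto([570.3,-214.3,90],R); line_to([570.3,-214.3,26],120)
print(np.array(read_contact_force()))
command_gripper(5,100); print(read_finger_gap(),np.array(read_contact_force()))
line_to([570.3,-214.3,130],100)
dwell(0.2);print(read_time(),read_finger_gap(),np.array(read_contact_force()),np.array(read_moment()))
s,p,R=wshot("w2"); cv2.imwrite("pics/w2.png",cv2.resize(s["image"][:,:,::-1],(800,600),interpolation=cv2.INTER_CUBIC))
E
```

```text
[ 0.1 -0.1 -0.4]
12.301007212468578 [-0.3  1.2  5.4]
5.525 12.232098709509598 [ 0.1 -0.2 -0.4] [-0.  0. -0.]
```

View pics/w2.png

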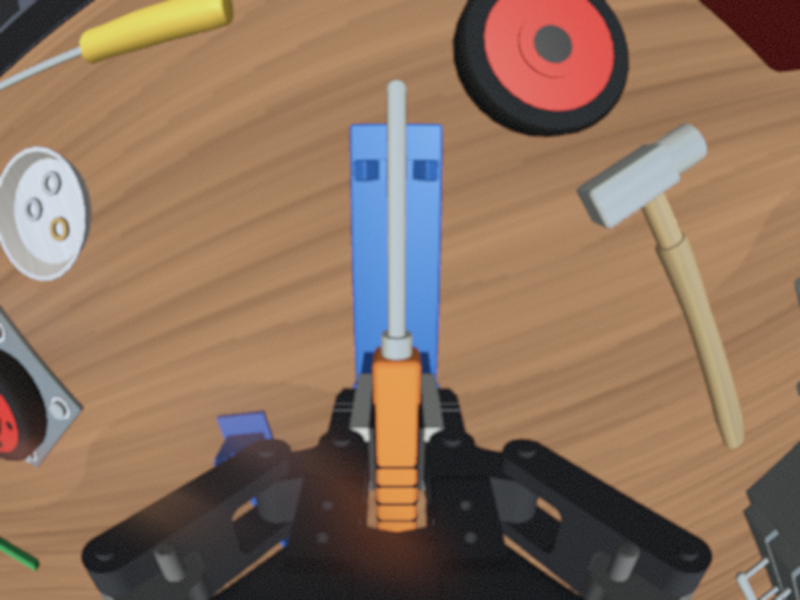

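The pick is held straight in the jaws, with the hook end at (397,85). Next I'll hover behind the axle and measure the clip.

```bash
python3 - <<'E'
from h import *
np.set_printoptions(precision=1,suppress=True)
R=Rdown(-45)
goto([490,21,130],R); dwell(0.2)
print(read_time())
s,p,R=wshot("w3"); cv2.imwrite("pics/w3.png",cv2.resize(s["image"][:,:,::-1],(800,600),interpolation=cv2.INTER_CUBIC))
print(p,w2wpix(s,p,R,[596,127,62]),np.array(w2wpix(s,p,R,[596,127,62]))*800/512)
E
```

```text
6.75
[490.6  20.  130.1] (np.float64(250.6605480371768), np.float64(7.075752290265086)) [391.7  11.1]
```

View pics/w3.png

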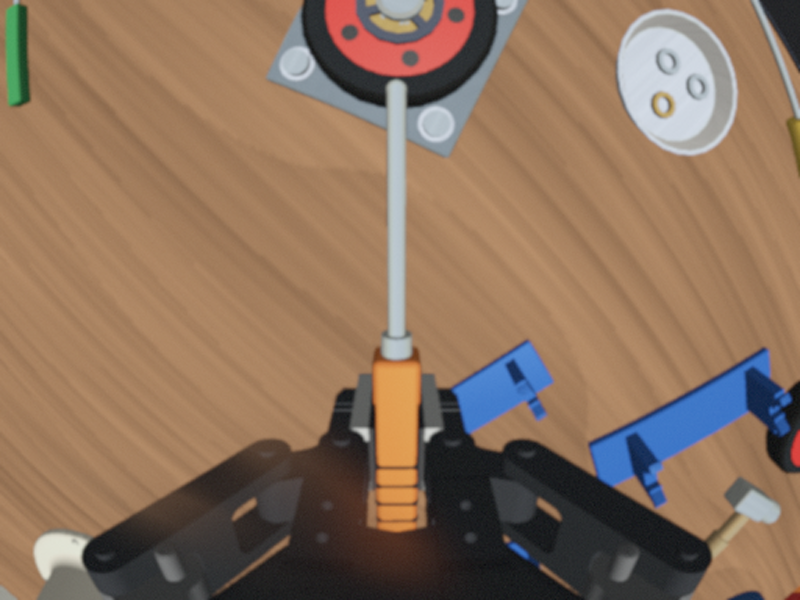

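```bash
python3 - <<'E'
from h import *
np.set_printoptions(precision=1,suppress=True)
line_to([571,46,130],150); dwell(0.2)
print(read_time())
s,p,R=wshot("w4"); print(p)
u,v=w2wpix(s,p,R,[596,127,54]);print(u,v)
crop(s["image"],"w4c",u-45,v-40,90,80,8)
print(u-45,v-40)
cv2.imwrite("pics/w4.png",cv2.resize(s["image"][:,:,::-1],(800,600),interpolation=cv2.INTER_CUBIC))
E
```

```text
7.7167
[570.4  45.8 130. ]
199.31044240068672 109.64144204555063
154.31044240068672 69.64144204555063
```

View pics/w4c.png

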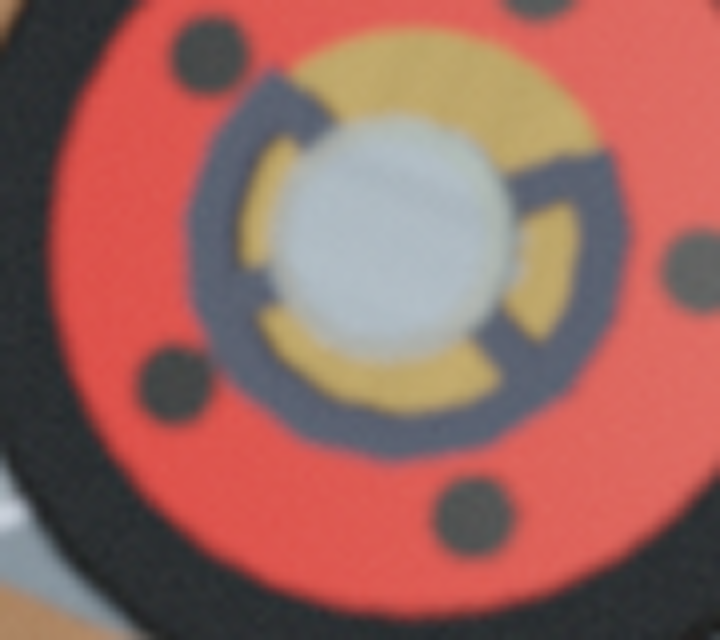

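View pics/w4.png

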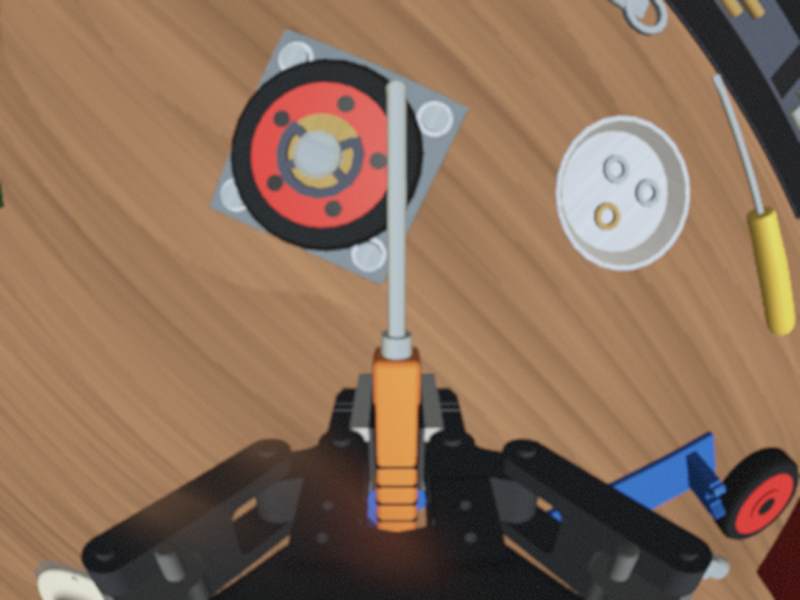

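```bash
cat > m.py <<'E'
from h import *
np.set_printoptions(precision=1,suppress=True)
s,p,R=pickle.load(open("w4.pkl","rb"))
u0,v0=154,69
def W(u,v,z): return wpix2w(s,p,R,u0+(u-3.5)/8,v0+(v-3.5)/8,z)
pts=np.array([W(u,v,53)[:2] for u,v in [(190,245),(630,235),(395,460),(275,72),(612,152),(560,390),(268,410)]])
from scipy.optimize import least_squares
f=least_squares(lambda q:np.hypot(*(pts-q[:2]).T)-21,[596,127]);c=f.x
f2=least_squares(lambda q:np.hypot(*(pts-q[:2]).T)-q[2],[596,127,21]);print("c",c,f.fun,f2.x)
# head
h=np.array([W(u,v,62)[:2] for u,v in [(272,240),(518,240),(400,117),(385,362),(310,325),(480,320),(310,155),(480,155)]])
g=least_squares(lambda q:np.hypot(*(h-q[:2]).T)-q[2],[596,127,11]);print("head",g.x)
w=np.array([W(u,v,44)[:2] for u,v in [(25,240)]])
a=lambda P:np.degrees(np.arctan2(*(P[:2]-c)[::-1]))
for n,u,v in [("mouthL",275,72),("mouthR",612,152),("mL2",330,115),("mR2",510,185),("winL",258,312),("winR",502,378),("sideL",298,138),("sideR",578,205),("sL2",240,265),("sR2",545,342)]:
    P=W(u,v,53);print(n,P,a(P),np.hypot(*(P[:2]-c)))
t=pickle.load(open("top0.pkl","rb"))
print("top head",pix2w(t,150+290/8,170+262/8,62))
# hook
k=512/800
X=wpix2w(s,p,R,397*k,82*k,151.5);print("hook end",R.T@(X-p))
X=wpix2w(s,p,R,397*k,330*k,151.5);print("shank",R.T@(X-p))
E
python3 m.py
```

```text
c [604.5 130.3] [-0.6 -0.4 -0.2 -1.  -0.6 -0.7 -0.4] [604.4 130.1  20.4]
head [604.6 129.9  10.8]
mouthL [607.4 150.1  53. ] 81.790807426992 20.04693177334509
mouthR [623.2 122.   53. ] -23.90196292476582 20.430453569043344
mL2 [608.  143.5  53. ] 75.4236656488878 13.59324435825809
mR2 [614.6 126.6  53. ] -20.03636574021969 10.715371921878562
winL [590.  135.7  53. ] 159.54267246075705 15.473442200737564
winR [601.2 114.7  53. ] -101.93358758999005 15.968745377306277
sideL [604.4 144.2  53. ] 90.60305108366056 13.887817396985797
sideR [617.6 120.8  53. ] -36.05588141893212 16.11751598435444
sL2 [592.1 140.   53. ] 142.01456092382006 15.796037912512235
sR2 [606.4 114.1  53. ] -83.47622571407064 16.276508764496675
top head [601.8 129.5  62. ]
hook end [  0.5 -21.6 100.9]
shank [  0.5 -21.5  33.9]
```

```bash
cat >> h.py <<'E'
YAW=28.9; D=np.array([np.cos(np.radians(YAW)),np.sin(np.radians(YAW)),0]); TX=np.array([D[1],-D[0],0])
C=np.array([604.5,130.1,0])
def pose(r,tipz,pinx=0.5,pinz=99.5): # pin centre at radius r behind axis
    P=C-(r+pinz)*D-pinx*TX; P[2]=tipz+16-19; return P
E
python3 - <<'E'
from h import *
np.set_printoptions(precision=2,suppress=True)
goto(pose(22,100),Rdown(YAW-90)); line_to(pose(22,72),80); dwell(0.3)
print(read_time(),np.array(read_contact_force()))
s,p,R=wshot("w5"); print(p,pose(22,72)); print(R@[0,0,1],D)
crop(s["image"],"w5c",200,0,110,90,7)
E
```

```text
9.0 [-0.46 -0.46 -0.99]
[498.29  71.78  69.46] [497.89  71.82  69.  ]
[0.88 0.48 0.  ] [0.88 0.48 0.  ]
```

View pics/w5c.png

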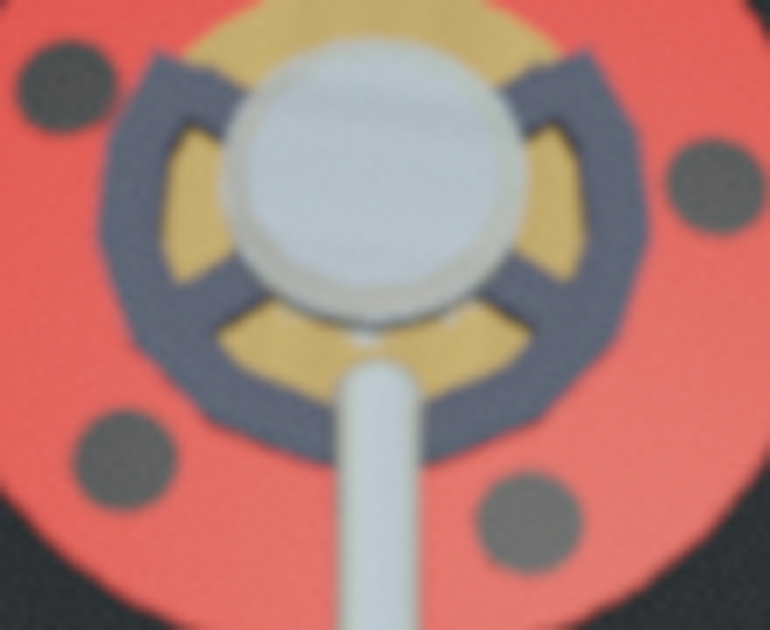

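The crop shows the shank centred at x=379, pointing at the axle head's centre (373,180) and square to the clip's back window (220–530, ~340). I'll lower the tip above clip level and feel lightly for the axle head to fix the radial position.

```bash
python3 - <<'E'
from h import *
np.set_printoptions(precision=2,suppress=True)
line_to(pose(20,57.5),40); dwell(0.3)
F=lambda:np.mean([read_contact_force() for _ in range(3)],axis=0)
b=F();print(read_time(),b)
r=20
while r>8:
    r-=0.4; line_to(pose(r,57.5),4)
    f=F()-b
    fd=f@D
    print(round(r,2),round(fd,2),f, round((C-np.array(read_eef_pos()))@D-99.5,2))
    if fd<-1.5 or abs(f).max()>2: break
print(read_time(),read_eef_pos())
E
```

```text
9.8667 [ 0.54 -0.96 -1.37]
19.6 0.66 [-0.14  1.63  0.63] 19.54
19.2 -0.32 [-0.56  0.34  0.1 ] 19.18
18.8 -0.81 [-1.68  1.37  0.6 ] 18.79
18.4 -1.13 [-1.74  0.82  0.99] 18.37
18.0 0.59 [-0.14  1.48  1.02] 17.97
17.6 0.15 [-0.47  1.16  0.56] 17.58
17.2 -0.26 [-0.54  0.44  0.1 ] 17.18
16.8 -0.37 [-0.78  0.66  1.63] 16.78
16.4 -0.66 [-1.08  0.6   0.79] 16.37
16.0 0.91 [0.16 1.59 0.7 ] 15.96
15.6 -0.24 [-1.02  1.35  0.55] 15.58
15.2 -0.05 [-0.61  0.99  0.55] 15.19
14.8 -0.19 [-0.54  0.57  1.2 ] 14.77
14.4 0.89 [-0.03  1.9   0.87] 14.35
14.0 -0.3 [-0.77  0.76  0.38] 13.98
13.6 0.12 [-0.68  1.47  1.61] 13.64
13.2 -2.47 [-2.7  -0.21  1.51] 13.47
14.1167 [505.33  75.98  54.39]
```

```bash
python3 - <<'E'
from h import *
np.set_printoptions(precision=2,suppress=True)
F=lambda:np.mean([(dwell(0.02),read_contact_force())[1] for _ in range(4)],axis=0)
line_to(pose(14.4,57.5),5); dwell(0.2); b=F();print(b)
z=57.5
while z>47.5:
    z-=0.5; line_to(pose(14.4,z),5)
    f=F()-b; P=np.array(read_eef_pos()); zz=P[2]-16+19
    print(round(z,2),round(f@D,2),round(f@TX,2),round(f[2],2),round(zz,2),round((C-P)@D-99.5,2))
    if np.linalg.norm(f)>3 or zz-z>0.6: break
print(read_time())
s,p,R=wshot("w6"); crop(s["image"],"w6c",200,0,110,90,7)
E
```

```text
[ 0.15  0.16 -1.12]
57.0 -0.12 0.12 0.59 56.97 14.43
56.5 -0.66 0.06 1.13 56.46 14.44
56.0 -0.19 -0.29 0.41 55.99 14.43
55.5 -0.16 0.15 0.5 55.48 14.42
55.0 -0.03 0.25 0.8 54.98 14.39
54.5 -0.02 -0.26 0.98 54.5 14.4
54.0 -0.48 -0.1 0.68 53.99 14.43
53.5 -0.12 0.03 0.62 53.47 14.45
53.0 -0.21 -0.16 0.67 53.0 14.39
52.5 -0.43 -0.04 0.15 52.46 14.43
52.0 -0.57 -0.06 0.45 51.97 14.43
51.5 -0.4 0.29 0.74 51.49 14.42
51.0 0.18 -0.04 0.24 50.99 14.42
50.5 -0.14 0.19 0.66 50.52 14.37
50.0 -0.85 0.21 1.18 50.06 14.35
49.5 -0.57 -0.14 1.92 49.61 14.33
49.0 -0.97 -0.23 3.39 49.1 14.33
20.1583
```

View pics/w6c.png

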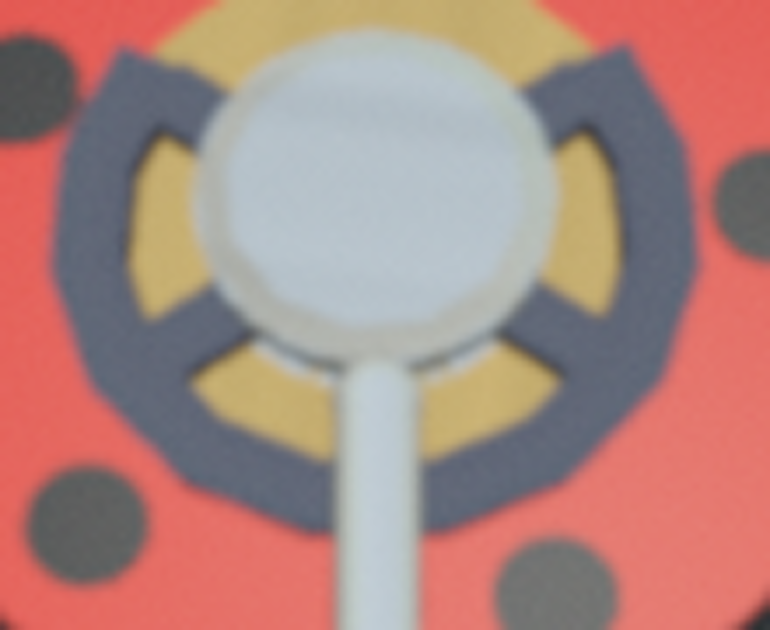

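The picture shows the pin hidden under the shank end, inside the window, with brass on both sides (row ~400). The touch came at a reading of about 50.2, which looks like the washer. I'll raise 0.7 mm and draw slowly.

```bash
python3 - <<'E'
from h import *
np.set_printoptions(precision=2,suppress=True)
z=50.9
line_to(pose(14.4,z),5); dwell(0.2)
b=np.mean([(dwell(0.02),read_contact_force())[1] for _ in range(4)],axis=0);print(b)
r=14.4;v=2.5;peak=0
while r<38.5 :
    r+=0.4; line_to(pose(r,z),v)
    f=np.mean([read_contact_force() for _ in range(2)],axis=0)-b; P=np.array(read_eef_pos())
    fd=f@D;peak=max(peak,fd)
    print(round(read_time(),2),round(r,1),"F",round(fd,1),round(f@TX,1),round(f[2],1),"r",round((C-P)@D-99.5,2),"z",round(P[2]+3,2))
    if fd>16: dwell(0.15)
    if fd>18.2 or abs(f[2])>9: print("stop");break
    if read_time()>34: break
    if peak>8 and fd<3: print("released");break
E
```

```text
[-0.04 -0.11 -0.48]
21.29 14.8 F 0.3 -1.0 -0.5 r 14.84 z 50.87
21.57 15.2 F -0.1 -0.2 -0.3 r 15.22 z 50.9
21.86 15.6 F 0.8 -0.4 -0.0 r 15.57 z 50.92
22.14 16.0 F 1.4 -0.2 -0.4 r 15.76 z 51.01
22.43 16.4 F 3.6 -1.2 -0.8 r 15.98 z 51.12
22.71 16.8 F 5.3 -0.9 -0.4 r 16.3 z 51.16
22.99 17.2 F 5.4 -0.1 -1.1 r 16.49 z 51.25
23.27 17.6 F 6.4 -0.5 -0.9 r 16.71 z 51.35
23.56 18.0 F 6.6 0.4 -0.3 r 16.84 z 51.46
23.84 18.4 F 7.2 -1.0 -0.2 r 17.06 z 51.54
24.12 18.8 F 8.9 -0.5 -1.1 r 17.15 z 51.7
24.41 19.2 F 9.2 -0.9 -1.0 r 17.36 z 51.78
24.69 19.6 F 8.4 0.4 -0.5 r 17.62 z 51.88
24.98 20.0 F 9.2 0.0 -0.2 r 17.83 z 51.94
25.26 20.4 F 10.6 0.2 -1.4 r 18.07 z 52.01
25.54 20.8 F 9.6 -1.1 -0.8 r 18.38 z 52.07
25.82 21.2 F 10.7 0.3 -1.3 r 18.49 z 52.19
26.11 21.6 F 11.2 -2.1 -1.1 r 18.82 z 52.2
26.39 22.0 F 11.5 0.6 -2.0 r 19.22 z 52.24
26.68 22.4 F 11.6 -1.0 -2.8 r 19.35 z 52.36
26.96 22.8 F 12.2 -2.1 -2.3 r 19.83 z 52.27
27.24 23.2 F 12.8 -0.9 -3.0 r 19.95 z 52.36
27.52 23.6 F 12.8 -0.3 -1.4 r 20.39 z 52.43
27.81 24.0 F 12.2 -0.1 -1.4 r 20.52 z 52.53
28.09 24.4 F 12.9 -1.3 -1.9 r 21.13 z 52.4
28.38 24.8 F 10.7 0.2 -1.5 r 21.74 z 52.46
28.66 25.2 F 6.0 -1.1 0.6 r 23.4 z 51.97
28.94 25.6 F 1.2 0.6 -0.6 r 26.47 z 50.52
released
```

```bash
python3 - <<'E'
from h import *
s,p,R=wshot("w7"); print(p,read_time()); crop(s["image"],"w7c",190,0,130,100,6)
E
```

```text
[493.85579839  69.88246754  47.51811331] 28.9917
```

View pics/w7c.png

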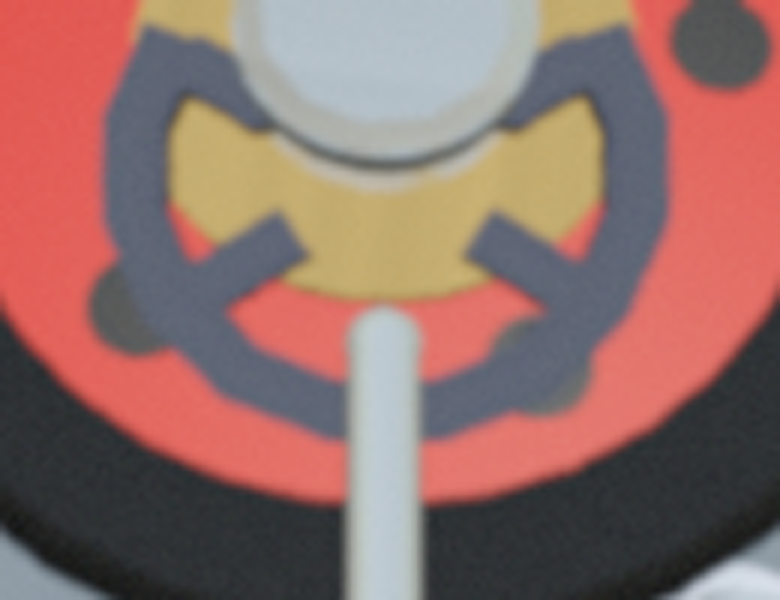

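The clip has sprung free, about 11 mm back, and still straddles the axle head. The pin is inside the ring at (383,330), already past the washer edge. I'll lower the tip a little and draw on.

```bash
python3 - <<'E'
from h import *
np.set_printoptions(precision=2,suppress=True)
b=np.array([0,0,-.5])
line_to(pose(26.4,47.6),10)
r=26.4
while r<41.5:
    r+=1; line_to(pose(r,47.6),8)
    f=np.mean([read_contact_force() for _ in range(2)],axis=0)-b; P=np.array(read_eef_pos())
    print(round(read_time(),2),round(r,1),"F",round(f@D,1),round(f@TX,1),round(f[2],1),"r",round((C-P)@D-99.5,2))
    if f@D>15 or abs(f[2])>7: break
dwell(0.1)
s,p,R=wshot("w8"); print(p,read_time()); crop(s["image"],"w8c",190,0,130,100,6)
E
```

```text
29.76 27.4 F 1.0 -0.5 -0.3 r 27.63
30.03 28.4 F 0.0 -0.6 -0.1 r 28.69
30.31 29.4 F 0.3 0.8 -0.4 r 29.54
30.58 30.4 F -0.1 0.6 -0.3 r 30.47
30.86 31.4 F -0.5 -0.3 -0.7 r 31.45
31.13 32.4 F -1.3 0.1 -0.5 r 32.39
31.41 33.4 F 0.7 -0.0 -0.0 r 33.43
31.68 34.4 F -0.2 -0.1 -0.2 r 34.44
31.96 35.4 F 0.1 -0.3 -0.4 r 35.45
32.23 36.4 F -0.4 -0.0 -0.1 r 36.46
32.51 37.4 F -0.0 0.9 0.3 r 37.46
32.78 38.4 F 0.9 0.9 -0.8 r 38.44
33.06 39.4 F 0.7 -0.7 -0.0 r 39.46
33.33 40.4 F 0.3 0.1 -0.5 r 40.46
33.61 41.4 F -0.3 0.2 -0.8 r 41.4
33.88 42.4 F -0.4 -0.5 -0.9 r 42.48
[479.99  61.95  44.58] 34.0333
```

View pics/w8c.png

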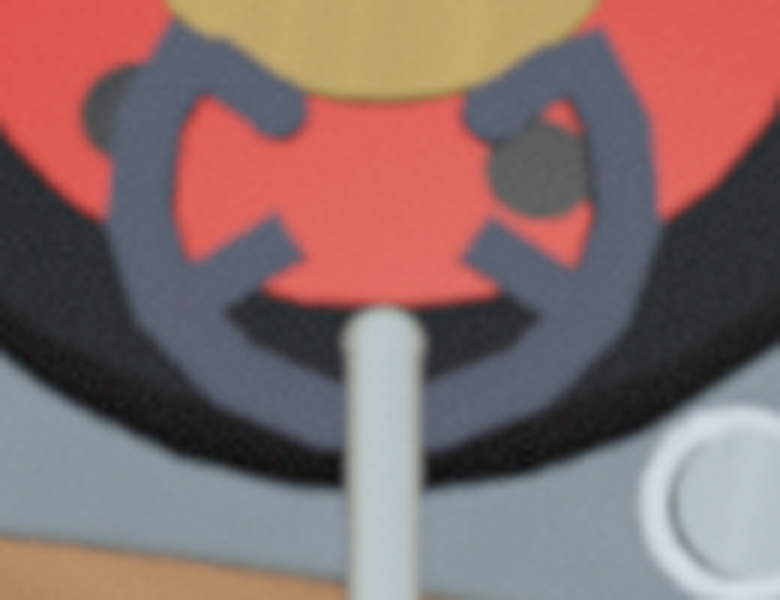

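The clip is now completely off the axle and lies flat on the wheel, with the pin inside the ring at (383,335). I'll lift straight out and check that the clip stays.

```bash
python3 - <<'E'
from h import *
line_to(pose(41.4,47.6),8); line_to(pose(41.4,75),30); dwell(0.1)
s,p,R=wshot("w9"); print(p,read_time(),read_finger_gap()); crop(s["image"],"w9c",170,0,170,190,4)
E
```

```text
[480.66976097  62.47095972  71.72671934] 35.525 12.030283886818403
```

View pics/w9c.png

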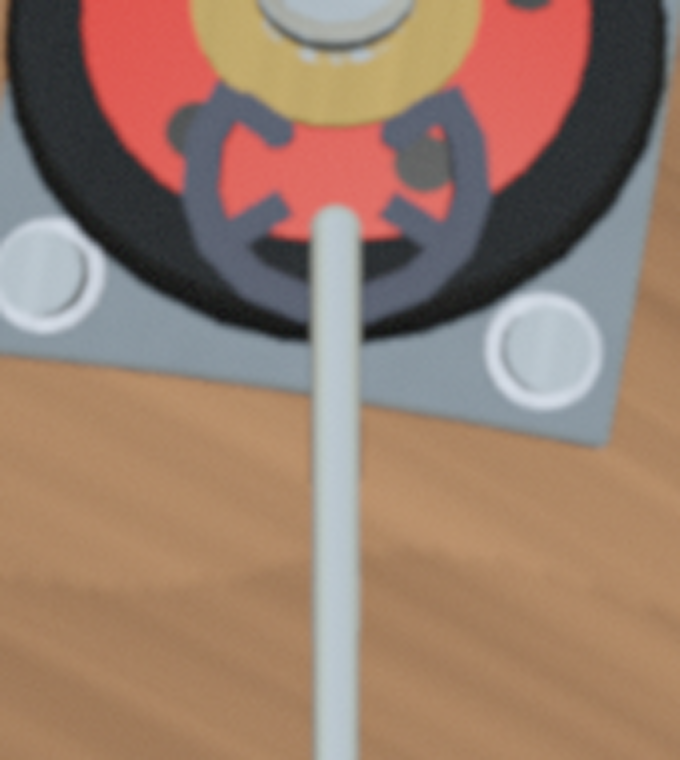

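The clip stayed on the wheel when the pick lifted away. Now I'll carry the pick back to its rest.

```bash
python3 - <<'E'
from h import *
line_to(pose(50,130),100)
goto([570.3,-214.3,120],Rdown(-110.2)); dwell(0.2)
s,p,R=wshot("w10"); print(p,read_time()); cv2.imwrite("pics/w10.png",cv2.resize(s["image"][:,:,::-1],(800,600),interpolation=cv2.INTER_CUBIC))
k=512/800
s2,p2,R2=pickle.load(open("w2.pkl","rb"))
crop(np.hstack([s["image"][40:340,190:320],s2["image"][40:340,190:320]]),"w10c",0,0,260,300,2)
E
```

```text
[ 570.42382371 -212.88550009  120.16730222] 37.6
```

View pics/w10c.png

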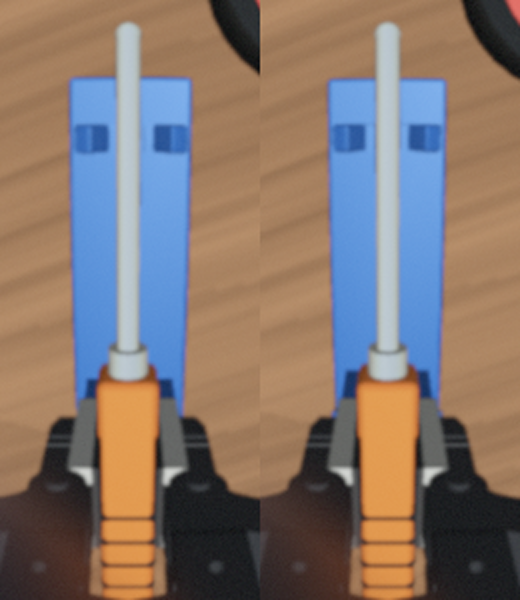

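The pick's pose in the grip is the same as before (left now, right at pick-up). I'll lower it onto the rest and release.

```bash
python3 - <<'E'
from h import *
np.set_printoptions(precision=2,suppress=True)
R=Rdown(-110.2)
line_to([570.3,-214.3,60],100,R); dwell(0.15); line_to([570.3,-214.3,40],50); line_to([570.3,-214.3,26.3],25); dwell(0.2)
print(read_eef_pos(),np.array(read_contact_force()))
command_gripper(40,20); dwell(0.1)
line_to([570.3,-214.3,150],100); dwell(0.3)
s,p,R=wshot("w11"); print(p,read_time()); cv2.imwrite("pics/w11.png",cv2.resize(s["image"][:,:,::-1],(800,600),interpolation=cv2.INTER_CUBIC))
t=snapshot("top"); pickle.dump(t,open("top1.pkl","wb")); crop(t["image"],"t1",150,120,220,140,3.6)
E
```

```text
[ 570.22 -214.26   27.32] [-3.86  2.18  9.08]
[ 570.17 -214.24  149.69] 42.1667
```

View pics/w11.png

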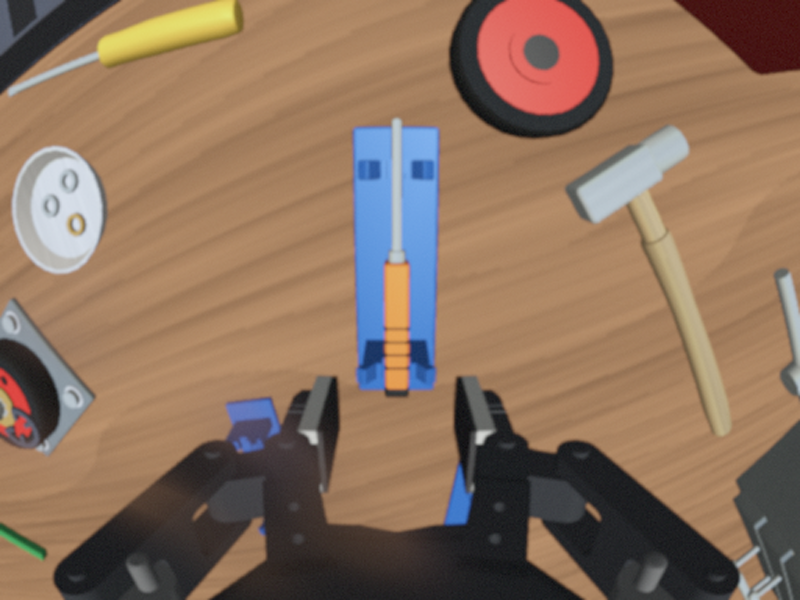

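View pics/t1.png

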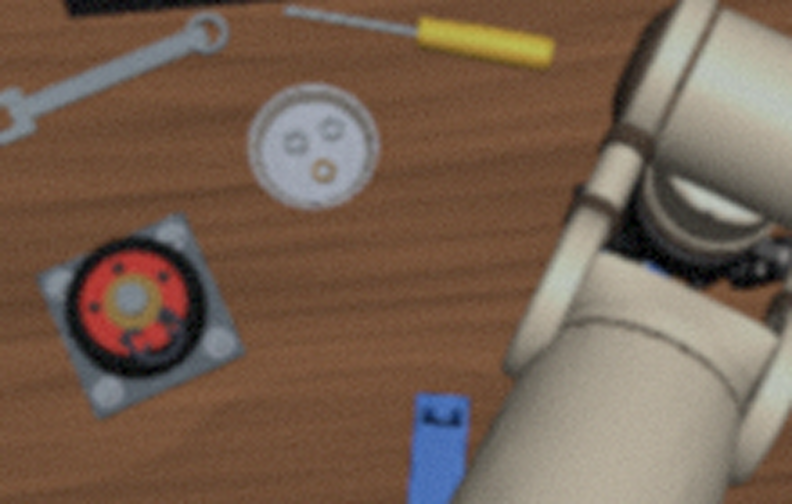

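```bash
python3 - <<'E'
from h import *
np.set_printoptions(precision=1,suppress=True)
s,p,R=pickle.load(open("w11.pkl","rb"));k=512/800
for n,u,v,z in [("rear",397,391,52),("front",397,263,52),("hook",397,120,47.5)]: print(n,wpix2w(s,p,R,u*k,v*k,z))
finish_job()
E
```

```text
rear [ 522.7 -196.8   52. ]
front [ 594.4 -223.2   52. ]
hook [ 665.1 -249.3   47.5]
the job is handed in; nothing more can be done
```

The clip is out of its groove and lies loose on the wheel, the pick is back on its rest, and the job is handed in. It reported no verdict.

- **Drawing the clip:** I felt for the axle head and the washer at about 3 N, then lowered the hook into the window behind the clip's back. Drawing at about 2.5 mm/s met at most about 13 N, well under the 20 N limit. When the clip let go, it moved only a short way and stayed on the hook. I drew it on until its centre was about 28 mm from the axle, estimated from the pin position and the wrist picture, then lifted the hook straight out.
- **Clip at the end:** the final overhead picture shows it clear of the axle, lying on the wheel.
- **Pick at the end:** it lies in both notches, within about 2 mm of where it started, and its direction is unchanged. As it was set down, the wrist read about 9 N vertically with the TCP about 1 mm above its target; after the release it stayed seated.
- **Other things on the bench:** I did not touch them. The ones visible in the last pictures (dish, screwdriver, wrench, hammer, spare wheel) show no shift by eye. The grease can was outside those pictures and the straight pick barely in one, so neither was rechecked.
- **Disagreement:** the overhead and wrist cameras differed by about 2 to 3 mm on the axle's position, which is why I went by touch at the clip.
- **Time:** the clock was at about 42 s at the last check, within the 58 s limit.

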